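# Hold a ground-glass test slide flush on a sloping sprung stage

## Task

Pick up the frosted glass test slide by its blue grip bar and bring it over the black face of the sloping stage, turning it in the air, before it touches, so that its orange notched end faces the orange mark at the top of the slope. Tilt it to the slope by feel, set it down flush and centred on the black face, and press gently until the sprung face has sunk about half of its 10 mm travel. Finish like that, still gripping the bar and holding the slide pressed; leave the stage's slope, the glass adapters and the jar as they are.

Things in the scene. Friction and masses are not known exactly. Their poses are not given: they have to be found in the camera images.
- slide: Test slide, a frosted whitish glass plate 80 x 50 x 6 mm (its x, y, z), about 150 g, lying flat. A blue grip bar stands upright on its middle: 44 mm along x, 14 mm thick along y, from 6 to 46 mm above the underside. Origin: centre of the underside; z up out of the plate, x towards the notched end, which is orange. At the start x points within 70 degrees of straight away from the robot.
- slide_grip (a point): Centre of the blue grip bar, 26 mm above the slide's underside; axes as the slide's.
- slide_face (a point): Centre of the slide's flat underside (same point and axes as the slide's origin).
- slide_notch (a point): The notch, 12 mm wide and 8 mm deep, in the middle of the slide's orange end, 36 mm from its centre along x, 3 mm above the underside.
- plinth: Black rest plate, 140 x 140 x 20 mm, fixed; the slide lies on its rubber top, off its middle by up to 15 mm each way. Origin: centre of its underside on the bench; axes of the bench.
- pad_face (a point): Centre of the sprung black face of the stage: a flat plate 120 mm (x, up the slope) by 80 mm (y), 8 mm thick, its middle about 75 to 90 mm above the bench. Axes: x up the slope towards the orange mark, z out of the face. The slope is different each time, 10 to 23 degrees from level, and clamped; uphill points away from the robot within 20 degrees. The face does not tilt under the slide; it only sinks along -z on springs.
- pad (a joint): How far the black face is pressed in, m: 0 at rest, 0.010 at its stop. It takes about 3 N to start moving and 1 N more for each mm.
- index_mark (a point): Orange block 14 x 12 x 12 mm on the stage's aluminium frame just beyond the black face's upper edge; the point is the middle of its top, 74 mm from the face's centre along the face's x and 10 mm below the plane of the unpressed face.
- stand: Grey base of the stage, 170 x 150 mm, fixed on the bench, under the sloping face. Origin: centre of its underside on the bench; x the way that the slope climbs.
- adapter_a: Loose frosted glass joint adapter standing on its 36 mm flange beyond the work, 80 mm tall. Origin: centre of its underside.
- adapter_b: A second such adapter, to the right of the work, 80 mm tall. Origin: centre of its underside.
- grit_jar: Loose small amber jar with black cap between robot and work, 48 mm across, 55 mm tall. Origin: centre of its underside.
Mind the look-alikes: they are no part of the job. Several things look just like the plinth: the one meant starts nearest to the robot's base.

How it is judged:
By the outcome, as a careful person would: the job done as asked, in the order asked, and still so for the second after the job is handed in, while the arm keeps its last pose, push and grip.
It also fails if it takes over 38 s, if anything falls off the work surface, if the arm or the gripper's body presses on something with over 40 N, if the wrist force passes 120 N, or if a joint passes its speed limit or range.

## Robot

A 6-joint arm with a two-finger parallel gripper is mounted at the origin on the work surface. World frame = base frame: x ahead of the robot, y to its left, z up, the work surface at z = 0. Lengths are in m, angles in rad, forces in N, time in s.
With the tool pointing down it reaches from about 0.275 to 0.875 m from the base axis. Payload 12.5 kg.
Tool frame: the origin (TCP) lies between the finger pads; the fingertips stand 17 mm ahead of it and the grasp point (between the pads) lies 2 mm behind it; z points along the fingers, y is the direction in which the jaws open and shut (so a half turn about z gives the same grasp; the last joint's range is limited). The gripper opens to 85 mm and grips with 20 to 120 N. Pads are 22 mm wide; open, the fingers measure 114 mm over their backs; the gripper's body (76 mm by 85 mm) begins 54 mm behind the grasp point. The pads swing forward as they close: fully open they stand 13 mm farther back than shut.
Start: joints at [1.19, 0.351, 1.652, -0, 1.139, -0.085], TCP at [0.16, 0.526, 0.213] pointing down, gripper open.
Joint ranges: [-2.75, 2.75], [-0.79, 2.1], [0.01, 2.65], [-1.57, 4.71], [0.07, 3.14], [-2.87, 2.87]. Speed limits (rad/s): [2.22, 2.22, 2.79, 3.14, 3.14, 3.14].

## Interface

Orientations are given as a rotation vector (axis times angle).
In Python, from workcell import manip gives the robot as it stands. The module is installed in compiled form; this text tells all that it offers.
- The arm moves only by the tool send_rows, never from a script. Its argument "moves" is text: rows parted by semicolons, each of 6 numbers parted by spaces: the shift along the tool's x, y, z as a fraction of full scale, then the turn, a rotation vector about the tool's x, y, z as a fraction of full scale. In form: tx ty tz wx wy wz; .... A call has 1 to 12 rows; each row is the pose to reach, as a shift and turn from the pose measured when the call began, along the tool's axes at that moment; what a row does not reach only later rows make up. Full scale, the value 1, is 100 cm for a shift and 45 degrees for a turn. A row lasts 1/10 s, in which the tool goes at most 50 mm and 8.59 degrees, less where a joint would pass 70% of its speed; a pose out of reach is approached as far as the arm can. A call with a number of a shift or a turn outside -1 to 1 is refused whole. A call with a gripper value outside its range is refused whole. "jaw" is the closure, from -1 (fully open) to 1 (shut), set as the call begins (left out, the last holds). The fingers move at their own pace and stop on an object; "force" is the grip in N (left out, the last holds). Time passes only in rows, so rows that repeat a pose let the fingers close. It gives the time, the measured TCP pose, the force and the opening at its end, in the units of the state.
- manip.state(): the state, without advancing time (a new reading comes with each control period).
- manip.capture(name): name is "scene" or "top"; returns the picture (420x560x3 uint8, blue, green, red); there is no depth.
- manip.calibration(name): a dict with "camera_matrix" (3x3 intrinsics, pixels), "dist" ([k1, k2, p1, p2, k3] as OpenCV has them; the pictures are not rectified), "R" (3x3) and "t" (3): a world point X has camera coordinates R X + t. Camera axes: x right, y down, z forward; pixel columns grow to the right and rows downward; lengths in m; the calibration is good to about 2 mm. A picture is of the moment at which its call begins. calibration takes no time and is no camera call.
- manip.sign_off(): hands the job in, once; it reports no verdict.
The state is a dict: "clock": time; "joints": joint angles; "qd": joint speeds; "joint_torque": joint torques, N m; "ee_pos": TCP position; "ee_rot": TCP orientation; "wrist_force": force on the tool from outside, world axes, zero at the start; "torque": the same for the moment, N m; "gripper_width": finger opening in m.
Only numpy, scipy, OpenCV 4.12 (cv2) and the standard library are available. Lean on these libraries where they do the work, as an engineer would, in place of code of your own. Each camera call takes 0.05 s, during which the arm holds its last target.

## Working session

There is one attempt and no reset: what is moved stays moved. The work goes in short steps, Python scripts to look and compute and a tool call to move; the robot and the scene stay as the last step left them, time stands still between calls to the robot, and variables do not carry over. Pictures are saved under pics/ and viewed, and the job is handed in when it is done.

Besides the shell and the picture viewer there is one more tool, called after "Call:" by a JSON object that holds its "name" and its "arguments", one argument or row to a line. send_rows: Moves the arm, as the interface text tells. Shift numbers are shares of 100 cm and turn numbers shares of 45 degrees, none past 1 either way. Its arguments: {"type":"object","properties":{"moves":{"type":"string"},"jaw":{"type":"number"},"force":{"type":"number"}},"required":["moves"]}

```bash
mkdir -p pics; python3 - <<'E'
from workcell import manip
import cv2,numpy as np
s=manip.state();print({k:np.round(v,3).tolist() for k,v in s.items()})
for n in("scene","top"):
    im=manip.capture(n);cv2.imwrite(f"pics/{n}0.png",im)
    c=manip.calibration(n);print(n,{k:np.round(c[k],4).tolist() for k in c})
E
```

```text
{'clock': 0.0, 'joints': [1.19, 0.351, 1.652, -0.0, 1.139, -0.085], 'qd': [-0.002, 0.002, 0.001, -0.001, 0.0, 0.0], 'joint_torque': [-0.001, -50.609, -29.141, -0.0, 0.004, 0.0], 'ee_pos': [0.16, 0.526, 0.213], 'ee_rot': [-0.463, -3.107, 0.002], 'wrist_force': [0.22, -0.405, -0.774], 'torque': [-0.018, 0.02, -0.026], 'gripper_width': 0.085}
scene {'camera_matrix': [[517.4318, 0.0, 278.6554], [0.0, 517.4318, 221.4534], [0.0, 0.0, 1.0]], 'dist': [-0.0647, 0.0, 0.0, 0.0, 0.0], 'R': [[0.796, 0.6053, 0.0059], [0.4221, -0.548, -0.7222], [-0.4339, 0.5774, -0.6917]], 't': [-0.5398, -0.1232, 1.7275]}
top {'camera_matrix': [[490.0816, 0.0, 271.3461], [0.0, 490.0816, 211.4883], [0.0, 0.0, 1.0]], 'dist': [-0.0588, 0.0, 0.0, 0.0, 0.0], 'R': [[-0.0149, -0.9997, -0.0191], [-0.985, 0.018, -0.1714], [0.1717, 0.0163, -0.985]], 't': [0.1582, 0.577, 1.6749]}
```

View pics/scene0.png

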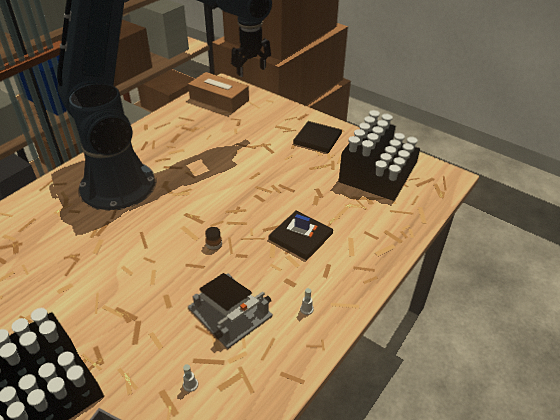

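View pics/top0.png

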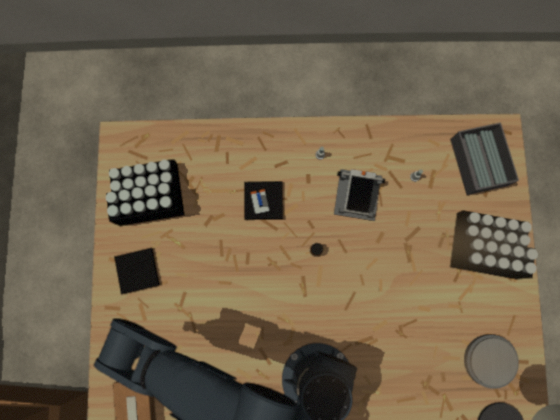

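The top view shows the slide on its plinth at about (263,201), the stage at about (360,194) and the jar at (317,249). The adapters are at (321,153) and (418,175). I'll zoom in on these next.

```bash
python3 - <<'E'
import cv2,numpy as np
t=cv2.imread("pics/top0.png");s=cv2.imread("pics/scene0.png")
def z(im,x,y,w,h,k):return cv2.resize(im[y:y+h,x:x+w],None,fx=k,fy=k,interpolation=cv2.INTER_NEAREST)
cv2.imwrite("pics/zt.png",np.hstack([z(t,235,170,60,60,6),z(t,325,160,70,60,6)]))
cv2.imwrite("pics/zs.png",np.hstack([z(s,260,200,80,90,4),z(s,180,262,100,90,4)]))
E
```

```text
(no output)
```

View pics/zt.png

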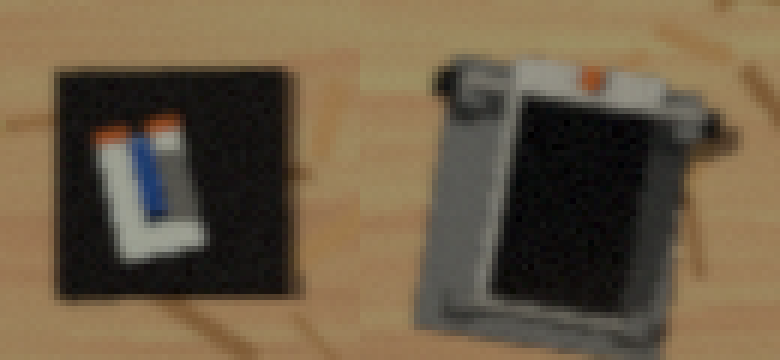

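View pics/zs.png

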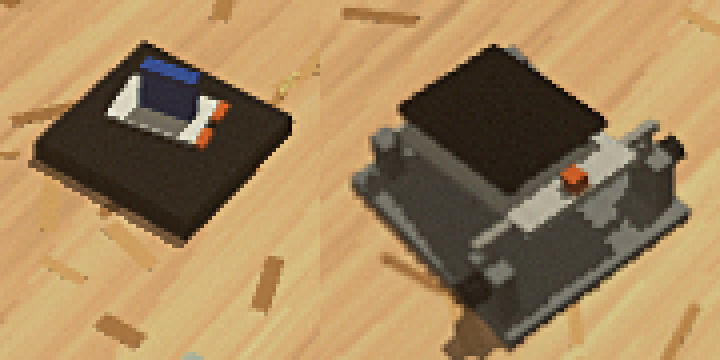

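```bash
cat > h.py <<'E'
import cv2,numpy as np
from workcell import manip
def cal(n):
    c=manip.calibration(n);return [np.array(c[k],float) for k in("camera_matrix","dist","R","t")]
def ray(n,p):
    K,d,R,t=cal(n);u=cv2.undistortPoints(np.array(p,float).reshape(-1,1,2),K,d).reshape(-1,2)
    D=np.c_[u,np.ones(len(u))]@R;D/=np.linalg.norm(D,axis=1)[:,None];return -R.T@t,D
def onz(n,p,z):
    o,D=ray(n,p);return o+D*((z-o[2])/D[:,2])[:,None]
def tri(ps,pt):
    A=[ray("scene",ps),ray("top",pt)];out=[]
    for i in range(len(A[0][1])):
        M=0;b=0
        for o,D in A:
            P=np.eye(3)-np.outer(D[i],D[i]);M=M+P;b=b+P@o
        x=np.linalg.solve(M,b);res=[np.linalg.norm((np.eye(3)-np.outer(D[i],D[i]))@(x-o)) for o,D in A];out.append((x,max(res)))
    return np.array([a for a,_ in out]),np.array([r for _,r in out])
def proj(n,X):
    K,d,R,t=cal(n);return cv2.projectPoints(np.array(X,float).reshape(-1,3),cv2.Rodrigues(R)[0],t,K,d)[0].reshape(-1,2)
def big(m,box):
    x,y,w,h=box;q=np.zeros(m.shape,np.uint8);q[y:y+h,x:x+w]=m[y:y+h,x:x+w]
    n,l,st,c=cv2.connectedComponentsWithStats(q,connectivity=4);i=1+np.argmax(st[1:,4]);return (l==i).astype(np.uint8),c[i],st[i,4]
def quad(mask):
    """4 lines fitted to the contour pixels, corners by intersection"""
    c=max(cv2.findContours(mask,cv2.RETR_EXTERNAL,cv2.CHAIN_APPROX_NONE)[0],key=cv2.contourArea)
    h=cv2.convexHull(c);e=0.02
    while True:
        a=cv2.approxPolyDP(h,e*cv2.arcLength(h,True),True)
        if len(a)<=4:break
        e+=0.005
    return a.reshape(-1,2).astype(float)
E
python3 - <<'E'
from h import *
S=cv2.imread("pics/scene0.png");T=cv2.imread("pics/top0.png")
for n,im,bs,bp in(("scene",S,(265,205,70,60),(190,265,70,60)),("top",T,(242,178,40,40),(328,168,68,55))):
    f=im.astype(int);b,g,r=f[...,0],f[...,1],f[...,2]
    blue=((b>r+35)&(b>50)).astype(np.uint8); org=((r>b+70)&(r>g+45)).astype(np.uint8)
    print(n,"blue",big(blue,bs)[1:],"orgmark",big(org,bp)[1:])
    x,y,w,h=bs
    plate=((r>70)|(b>r+20)).astype(np.uint8)
    m=big(plate,bs); print(" plate",m[1:],quad(m[0]).tolist(),cv2.minAreaRect(np.argwhere(m[0])[:,::-1].astype(np.float32)))
    blk=(f.max(2)<(45 if n=="scene" else 32)).astype(np.uint8)
    m=big(blk,bp);print(" black",m[1:],quad(m[0]).tolist(),cv2.minAreaRect(np.argwhere(m[0])[:,::-1].astype(np.float32)))
    x,y,w,h=bp;v=np.hstack([cv2.resize(q[y:y+h,x:x+w]*255,None,fx=5,fy=5,interpolation=0) for q in(blk,m[0])]);cv2.imwrite(f"pics/m_{n}.png",v)
    print(f[bs[1]:bs[1]+bs[3],bs[0]:bs[0]+bs[2]].max(2)[15:50:3,10:45:3] if n=="top" else "")
print(T[175:215:4,338:392:3].max(2))
E
```

```text
scene blue (array([302.24444444, 217.24444444]), np.int32(45)) orgmark (array([250.53378378, 273.60810811]), np.int32(148))
 plate (array([298.65378289, 234.43092105]), np.int32(2432)) [[334.0, 205.0], [334.0, 264.0], [265.0, 264.0], [265.0, 205.0]] ((299.5, 234.5), (59.0, 69.0), 90.0)
 black (array([225.22764228, 291.10569106]), np.int32(984)) [[250.0, 293.0], [226.0, 309.0], [200.0, 288.0], [223.0, 273.0]] ((225.1346435546875, 290.3269348144531), (42.53731155395508, 29.819971084594727), 37.87498474121094)

top blue (array([259.18604651, 199.06976744]), np.int32(43)) orgmark (array([363.2, 172.5]), np.int32(10))
 plate (array([259.27272727, 201.22570533]), np.int32(319)) [[264.0, 189.0], [268.0, 210.0], [256.0, 213.0], [251.0, 192.0]] ((259.30767822265625, 201.03846740722656), (22.945585250854492, 14.708708763122559), 78.69007110595703)
 black (array([360.26524823, 193.81702128]), np.int32(705)) [[353.0, 177.0], [374.0, 182.0], [366.0, 211.0], [347.0, 207.0]] ((360.6403503417969, 194.06788635253906), (22.5313663482666, 32.55482864379883), 9.865806579589844)
[[143 130 111 148 137  19
[... 413 characters left out ...]
139 106 121 152 156 145]
 [134  47  51  60 108  17  13  11  11  15  28  42  74  95 107  60 142 155]
 [111  89  91  94  81  10  13  14   8   9  14  10  30  47  70  55  83 150]
 [100  92  91 103  51  17  15   9  12  12   4   8  45  42 111 143 154 153]
 [ 92  89  91 110  20  12  17  10  13  13  16  20  44  47 143 158 157 156]
 [ 91  89  88 115  14  15  11  15   8  16  18  29  49  77 134 155 155 155]
 [ 88  90  94  99  10  17  12  14  15  11  18  36  48  86 131 154 157 155]
 [ 89  88  98  61  13  13  11  16  15  16  14  44  52 110 134 152 156 154]
 [ 85  89 108  30  16  16  13  18  19  14  24  48  68 121 154 154 154 155]
 [ 76  70  74  92  94  97  71  60  36  29  38  59  84 143 154 151 151 151]]
```

View masks.

```bash
python3 - <<'E'
from h import *
S=cv2.imread("pics/scene0.png");T=cv2.imread("pics/top0.png")
bp=(190,265,90,60)
f=S.astype(int);x,y=198,268
print(f.max(2)[270:312:3,196:256:3])
# gradient-based sub-pixel edges: upsample and threshold at mid level
for n,im,(x,y,w,h),th,seed in(("scene",S,(190,262,75,60),42,(225,290)),("top",T,(335,165,60,55),30,(360,194))):
    k=8;g=cv2.resize(cv2.GaussianBlur(im.max(2),(3,3),0.6)[y:y+h,x:x+w],None,fx=k,fy=k,interpolation=cv2.INTER_CUBIC)
    m=(g<th).astype(np.uint8);m=cv2.morphologyEx(m,cv2.MORPH_OPEN,np.ones((33,33)))
    l=cv2.connectedComponents(m)[1];sy,sx=(seed[1]-y)*k,(seed[0]-x)*k;m=(l==l[sy,sx]).astype(np.uint8)
    q=quad(m);
    c=max(cv2.findContours(m,0,1)[0],key=cv2.contourArea).reshape(-1,2).astype(float)
    L=[]
    for i in range(4):
        a,b=q[i],q[(i+1)%4];u=(b-a)/np.linalg.norm(b-a);d=c-a;s=d@u;p=abs(d@[-u[1],u[0]]);sel=(p<20)&(s>.15*np.linalg.norm(b-a))&(s<.85*np.linalg.norm(b-a))
        v=cv2.fitLine(c[sel].astype(np.float32),cv2.DIST_HUBER,0,.01,.01).ravel();L.append(np.cross([v[2],v[3],1],[v[2]+v[0],v[3]+v[1],1]))
    C=[]
    for i in range(4):
        p=np.cross(L[i-1],L[i]);C.append(p[:2]/p[2])
    C=np.array(C);print(n,((C+.5)/k-.5+[x,y]).round(2).tolist())
    v=cv2.cvtColor(g,cv2.COLOR_GRAY2BGR);v=np.clip(v.astype(int)*2,0,255).astype(np.uint8).copy();cv2.polylines(v,[C.round().astype(int)],True,(0,255,0),1);cv2.imwrite(f"pics/q_{n}.png",v)
E
```

```text
[[199 214 214 197 211 212 210 211 202 213 213 215 211 208 212 214 213 212
  212 211]
 [215 209 195 212 212 214 213 200 222  30 228 205 207 200 211 214 212 212
  212 209]
 [205 197 209 212 211 212 210 138  32  41  39 106 201 213 213 211 212 212
  210 212]
 [201 212 213 214 213 215  48  39  39  42  42  41  23 221 212 212 212 211
  213 212]
 [212 210 212 218 139  32  44  39  47  42  41  40  43  36 208 216 210 213
  211 214]
 [213 213 220  21  39  43  38  39  39  39  41  39  39  41  39  13 224 214
  212 204]
 [213 151  35  39  39  40  40  38  43  36  43  43  40  40  40  43  33 209
  209 209]
 [207 234  37  40  42  42  37  39  41  39  39  38  41  39  41  42  40  43
    9 215]
 [105 150  97  47  41  41  40  39  39  37  37  40  39  42  37  44  40  38
   89 218]
 [119  54  93  96  82  34  38  41  41  39  37  39  37  39  39  39  39  72
  188 185]
 [ 48  52 116  86  95 101  31  39  40  39  40  38  40  36  35  49  96 105
  182 184]
 [ 58  58  68  64  73  95  97  45  37  37  38  38  41  33  96  93 194 177
  180 187]
 [ 64  62  69  69  67  64  93  94  77  35  38  36  48  93 106 179 200 167
  188  76]
 [ 72  68  63  68  68  66  65  84  92  99  32  56  92 177 184  81  82 112
  100 125]]
scene [[201.89, 289.95], [228.43, 285.37], [244.84, 296.79], [226.12, 309.52]]
top [[352.42, 176.64], [373.6, 180.03], [367.93, 211.31], [347.15, 207.9]]
```

View pics/q_scene.png

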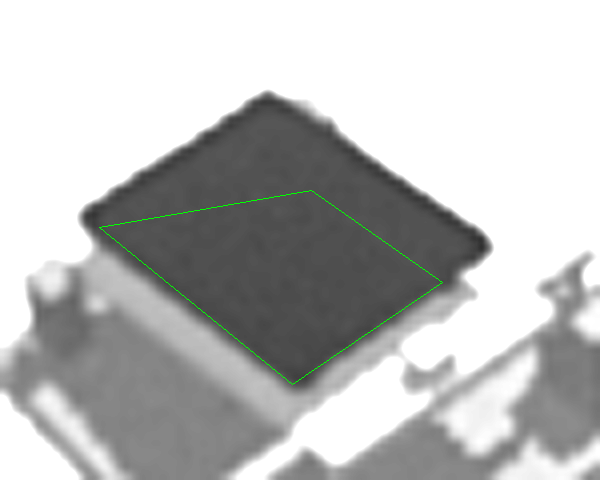

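View pics/q_top.png

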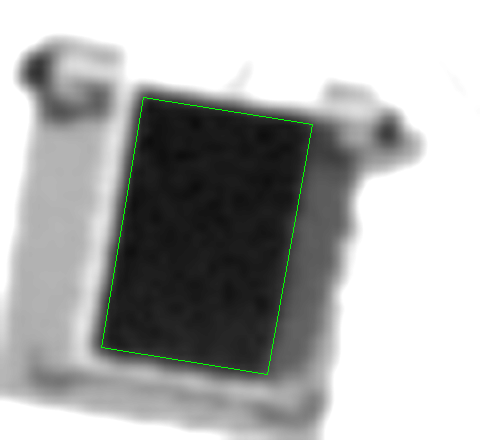

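```bash
cat >> h.py <<'E'
from scipy.ndimage import map_coordinates
def refine(im,q,r=3.0,it=3,ch=None):
    """sub-pixel quad: per edge, steepest-gradient crossings across the edge, line fit, corners"""
    g=(im.max(2) if ch is None else im[...,ch]).astype(float);q=np.array(q,float)
    for _ in range(it):
        L=[];c0=q.mean(0)
        for i in range(4):
            a,b=q[i],q[(i+1)%4];u=(b-a)/np.linalg.norm(b-a);n=np.array([-u[1],u[0]]);n*=np.sign((a-c0)@n)
            P=[]
            for s in np.linspace(.12,.88,30):
                o=a+(b-a)*s;k=np.arange(-r,r+.01,.1);X=o+k[:,None]*n
                v=map_coordinates(g,[X[:,1],X[:,0]],order=1)
                lo=np.median(v[:8]);d=np.gradient(np.convolve(np.pad(v,5,'edge'),np.ones(11)/11,'valid'))
                j=np.argmax(abs(d));P.append(X[j])
            v=cv2.fitLine(np.array(P,np.float32),cv2.DIST_HUBER,0,.01,.01).ravel().astype(float);L.append(np.cross([v[2],v[3],1],[v[2]+v[0],v[3]+v[1],1]))
        q=np.array([(lambda p:p[:2]/p[2])(np.cross(L[i-1],L[i])) for i in range(4)])
    return q
E
python3 - <<'E'
from h import *
S=cv2.imread("pics/scene0.png");T=cv2.imread("pics/top0.png")
# order: upper-left(+y), upper-right, lower-right, lower-left in world sense
qs=np.array([[490,243],[293,385],[82,215],[267,94]])/8-.44+[190,262]
qs=refine(S,qs); qt=refine(T,[[352.4,176.6],[373.6,180],[367.9,211.3],[347.1,207.9]])
print(qs.round(2).tolist(),qt.round(2).tolist())
for n,im,q,(x,y,w,h) in(("s",S,qs,(190,262,75,60)),("t",T,qt,(335,165,60,55))):
    v=cv2.resize(np.clip(im[y:y+h,x:x+w].astype(int)*2,0,255).astype(np.uint8),None,fx=8,fy=8,interpolation=0);cv2.polylines(v,[((q-[x,y]+.5)*8).round().astype(int)],True,(0,255,0),1);cv2.imwrite(f"pics/r_{n}.png",v)
X,r=tri(qs,qt);print(X.round(4),r.round(4))
print([np.linalg.norm(X[i]-X[i-1]).round(4) for i in range(4)])
c=X.mean(0);ux=(X[0]+X[1]-X[2]-X[3]);ux/=np.linalg.norm(ux);uy=X[0]+X[3]-X[1]-X[2];uz=np.cross(ux,uy);uz/=np.linalg.norm(uz)
print("c",c.round(4),"yaw",np.degrees(np.arctan2(ux[1],ux[0])),"slope",np.degrees(np.arcsin(ux[2])),"n",uz.round(3))
E
```

```text
[[252.84, 292.4], [226.42, 310.72], [197.46, 288.85], [223.25, 272.2]] [[351.71, 175.11], [373.47, 178.9], [367.92, 212.44], [345.84, 208.82]]
[[ 0.6964 -0.1327  0.0926]
 [ 0.6808 -0.2106  0.088 ]
 [ 0.5652 -0.191   0.0654]
 [ 0.5806 -0.1122  0.0686]] [0.0011 0.0016 0.0036 0.001 ]
[np.float64(0.1201), np.float64(0.0796), np.float64(0.1193), np.float64(0.0804)]
c [ 0.6308 -0.1616  0.0786] yaw -9.825080136823548 slope 11.238988934566942 n [-0.199 -0.009  0.98 ]
```

```bash
python3 -c "
import cv2,numpy as np
a=cv2.imread('pics/r_s.png');b=cv2.imread('pics/r_t.png')
h=480;v=np.hstack([cv2.copyMakeBorder(i,0,h-i.shape[0],0,0,0) for i in(a,b)]);cv2.imwrite('pics/r.png',cv2.resize(v,(800,int(800*h/v.shape[1]))))"
```

```text
(no output)
```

View pics/r.png

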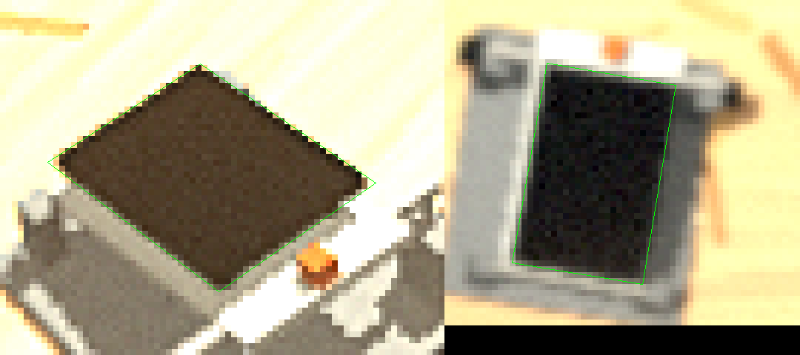

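```bash
python3 - <<'E'
from h import *
S=cv2.imread("pics/scene0.png");T=cv2.imread("pics/top0.png")
qt=refine(T,[[251,191.5],[264.5,188.5],[269,210.5],[255.5,214]],r=2.5)
X=onz("top",qt,.026)
print(qt.round(2).tolist(),X.round(4).tolist(),[np.linalg.norm(X[i]-X[i-1]).round(4) for i in range(4)])
def fr(X):
    c=X.mean(0);ux=(X[0]+X[1]-X[2]-X[3]);uy=X[0]+X[3]-X[1]-X[2];return c.round(4),np.degrees(np.arctan2(ux[1],ux[0])).round(2),np.degrees(np.arctan2(-uy[0],uy[1])).round(2)
print("top plate",fr(X))
# scene plate: notch end right side: corners (zoom/4+260,200): 
qs=np.array([[230,104],[206,150],[105,115],[132,75]])/4+[260,200]-.4
qs=refine(S,qs,r=2.5);Y=onz("scene",qs,.026)
print(qs.round(2).tolist(),Y.round(4).tolist(),[np.linalg.norm(Y[i]-Y[i-1]).round(4) for i in range(4)]);print("scene plate",fr(Y))
# bar
for n,im,bs,z in(("scene",S,(265,205,70,60),.066),("top",T,(242,178,40,40),.066)):
    f=im.astype(int);b,g,r=f[...,0],f[...,1],f[...,2]
    m=((b>r+25)&(b>(120 if n=="scene" else 60))).astype(np.uint8);m,c,a=big(m,bs)
    (p,sz,an)=cv2.minAreaRect(np.argwhere(m)[:,::-1].astype(np.float32));bx=cv2.boxPoints((p,sz,an))
    W=onz(n,bx,z);print(n,c,a,onz(n,c,z).round(4),sz,"box c",W.mean(0).round(4),[np.linalg.norm(W[i]-W[i-1]).round(4) for i in range(4)])
    w=W[1]-W[0] if np.linalg.norm(W[1]-W[0])>np.linalg.norm(W[2]-W[1]) else W[2]-W[1];print(np.degrees(np.arctan2(w[1],w[0])))
E
```

```text
[[249.91, 191.56], [263.99, 188.51], [268.86, 210.26], [254.87, 213.29]] [[0.6583, 0.2252, 0.026], [0.6685, 0.1743, 0.026], [0.5886, 0.1578, 0.026], [0.5785, 0.208, 0.026]] [np.float64(0.0816), np.float64(0.0519), np.float64(0.0816), np.float64(0.0512)]
top plate (array([0.6235, 0.1913, 0.026 ]), np.float64(11.89), np.float64(11.39))
[[316.36, 225.92], [310.44, 236.52], [285.29, 228.41], [294.98, 215.4]] [[0.6533, 0.2195, 0.026], [0.6646, 0.1719, 0.026], [0.5857, 0.1541, 0.026], [0.5753, 0.2178, 0.026]] [np.float64(0.078), np.float64(0.0489), np.float64(0.0809), np.float64(0.0645)]
scene plate (array([0.6197, 0.1908, 0.026 ]), np.float64(7.11), np.float64(11.09))
scene [302.28205128 217.15384615] 39 [[0.6209 0.1895 0.066 ]] (13.914020538330078, 2.52982234954834) box c [0.6198 0.1895 0.066 ] [np.float64(0.0424), np.float64(0.0107), np.float64(0.0427), np.float64(0.0106)]
11.204351424457633
top [259.1875     198.97916667] 48 [[0.6223 0.1903 0.066 ]] (12.611852645874023, 3.6380343437194824) box c [0.6224 0.1906 0.066 ] [np.float64(0.0452), np.float64(0.0128), np.float64(0.0452), np.float64(0.0127)]
-166.88311027972546
```

The face corners triangulate to 120.1 x 79.6 mm, with its centre at (0.631, -0.162, 0.079), yaw -9.8° and slope about 11°. The slide is at (0.622, 0.190) with yaw 11.6°. I'll move above it next.

```bash
cat >> h.py <<'E'
from scipy.spatial.transform import Rotation as Ro
def Rt(yaw,slope):
    """tool attitude for an item with x at yaw (deg) climbing by slope: tool x=-item x, tool z=-item z"""
    Ri=(Ro.from_euler('z',yaw,degrees=True)*Ro.from_euler('y',-slope,degrees=True)).as_matrix()
    return np.c_[-Ri[:,0],Ri[:,1],-Ri[:,2]],Ri
def plan(p,R):
    s=manip.state();R0=Ro.from_rotvec(s["ee_rot"]).as_matrix()
    d=R0.T@(np.array(p)-s["ee_pos"]);w=Ro.from_matrix(R0.T@R).as_rotvec(degrees=True)/45
    print("row",d.round(4),w.round(4),"| |d|",np.linalg.norm(d).round(3))
def st():
    s=manip.state();R0=Ro.from_rotvec(s["ee_rot"]).as_matrix()
    print("t",round(s["clock"],2),"p",np.round(s["ee_pos"],4),"x-yaw",np.degrees(np.arctan2(-R0[1,0],-R0[0,0])).round(2),"xslope",np.degrees(np.arcsin(-R0[2,0])).round(2),"yroll",np.degrees(np.arcsin(R0[2,1])).round(2),"w",round(s["gripper_width"],4),"F",np.round(s["wrist_force"],2),"Ftool",np.round(R0.T@s["wrist_force"],2),"Mtool",np.round(R0.T@s["torque"],3),"q",np.round(s["joints"],2))
E
python3 - <<'E'
from h import *
st();plan([.622,.1905,.13],Rt(11.6,0)[0])
E
```

```text
t 0.1 p [0.1602 0.5258 0.2127] x-yaw -16.95 xslope -0.0 yroll -0.06 w 0.0853 F [0.44 0.37 0.1 ] Ftool [-0.31  0.48 -0.1 ] Mtool [-0.048  0.007 -0.02 ] q [ 1.19  0.35  1.65 -0.    1.14 -0.08]
row [-0.5395 -0.186   0.0829] [-1.300e-03 -4.000e-04 -6.344e-01] | |d| 0.577
```

Call:
{"name": "send_rows", "arguments": {
  "moves": "-0.54 -0.186 0.083 0 0 -0.634;-0.54 -0.186 0.083 0 0 -0.634;-0.54 -0.186 0.083 0 0 -0.634;-0.54 -0.186 0.083 0 0 -0.634;-0.54 -0.186 0.083 0 0 -0.634;-0.54 -0.186 0.083 0 0 -0.634;-0.54 -0.186 0.083 0 0 -0.634;-0.54 -0.186 0.083 0 0 -0.634;-0.54 -0.186 0.083 0 0 -0.634;-0.54 -0.186 0.083 0 0 -0.634;-0.54 -0.186 0.083 0 0 -0.634;-0.54 -0.186 0.083 0 0 -0.634",
  "jaw": -1,
  "force": 60
}}

```text
clock: 1.3
ee_pos: [0.624, 0.1884, 0.129]
ee_rot: [0.316, -3.125, 0.002]
wrist_force: [-0.4, 1.1, 1.1]
gripper_width: 0.085
```

```bash
python3 - <<'E'
from h import *
st();plan([.622,.1905,.05],Rt(11.6,0)[0])
a=manip.capture("scene")[190:260,250:350];b=manip.capture("top")[150:240,220:320]
cv2.imwrite("pics/g1.png",np.hstack([cv2.resize(a,(400,280)),cv2.resize(b,(400,280))]))
E
```

```text
t 1.3 p [0.624  0.1884 0.129 ] x-yaw 11.53 xslope -0.07 yroll -0.06 w 0.085 F [-0.44  1.05  1.08] Ftool [ 0.22  1.12 -1.08] Mtool [ 0.041 -0.068 -0.013] q [ 0.22  0.62  1.44 -0.    1.08 -1.55]
row [0.0015 0.0026 0.079 ] [-0.0012 -0.0016 -0.0015] | |d| 0.079
```

View pics/g1.png

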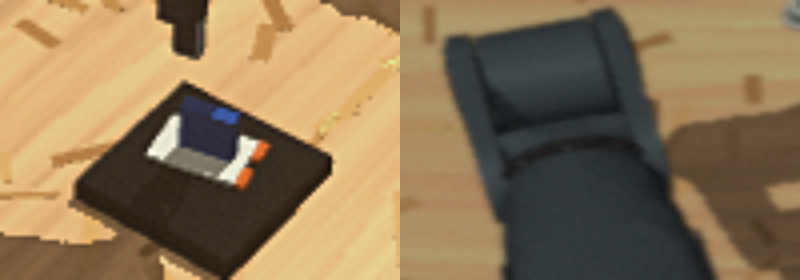

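Call:
{"name": "send_rows", "arguments": {
  "moves": "0.0015 0.0025 0.04 0 0 0;0.0015 0.0025 0.07 0 0 0;0.0015 0.0025 0.079 0 0 0;0.0015 0.0025 0.079 0 0 0;0.0015 0.0025 0.079 0 0 0"
}}

```text
clock: 1.9
ee_pos: [0.6236, 0.1894, 0.0507]
ee_rot: [-0.311, 3.126, -0.002]
wrist_force: [0.3, 0.8, 0.2]
gripper_width: 0.0851
```

```bash
python3 - <<'E'
from h import *
st();plan([.622,.1905,.05],Rt(11.6,0)[0])
a=manip.capture("scene")[190:260,250:350]
cv2.imwrite("pics/g2.png",cv2.resize(a,(600,420)))
E
```

```text
t 1.9 p [0.6236 0.1894 0.0507] x-yaw 11.38 xslope 0.02 yroll -0.08 w 0.0851 F [0.25 0.77 0.16] Ftool [-0.4   0.71 -0.16] Mtool [ 0.029 -0.002 -0.007] q [ 0.22  0.72  1.48 -0.    0.94 -1.54]
row [0.0014 0.0014 0.0007] [-0.0018  0.0005 -0.0049] | |d| 0.002
```

View pics/g2.png

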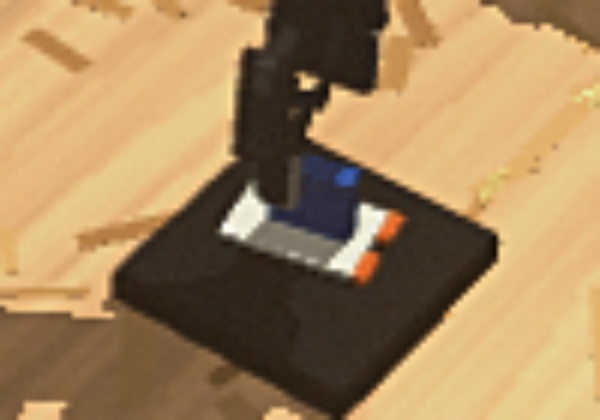

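```bash
python3 - <<'E'
from h import *
s=manip.state();R=Ro.from_rotvec(s["ee_rot"]).as_matrix();p=np.array(s["ee_pos"])
K,d,Rc,t=cal("scene");print("cam",-Rc.T@t)
for y in(-.057,-.0425,0,.0425,.057):
    for z in(-.06,.004,):
        print(y,z,((proj("scene",p+R@[0,y,z])-[250,190])*6).round())
print("bar top",((proj("scene",[.622,.1905,.066])-[250,190])*6).round())
E
```

```text
cam [ 1.23128201 -0.73815602  1.10904996]
-0.057 -0.06 [[273. 170.]]
-0.057 0.004 [[269. 267.]]
-0.0425 -0.06 [[285. 151.]]
-0.0425 0.004 [[281. 248.]]
0 -0.06 [[322.  97.]]
0 0.004 [[317. 193.]]
0.0425 -0.06 [[357.  45.]]
0.0425 0.004 [[351. 141.]]
0.057 -0.06 [[369.  28.]]
0.057 0.004 [[363. 124.]]
bar top [[317. 163.]]
```

```bash
python3 - <<'E'
from h import *
S=cv2.imread("pics/scene0.png")
p=np.array([.16,.526,.213]);R=Ro.from_rotvec([-.463,-3.107,.002]).as_matrix()
x,y,k=220,20,8
v=cv2.resize(S[y:y+70,x:x+60],None,fx=k,fy=k,interpolation=0);v=np.clip(v.astype(int)*2,0,255).astype(np.uint8)
def dot(v,p,R,x,y,k):
    for yy in(-.057,-.0425,0,.0425,.057):
        for z,c in((-.06,(255,0,0)),(-.03,(255,255,0)),(0,(0,255,0)),(.017,(0,0,255))):
            q=((proj("scene",p+R@[0,yy,z])[0]-[x,y]+.5)*k).astype(int);cv2.circle(v,tuple(map(int,q)),3,c,-1)
dot(v,p,R,x,y,k)
s=manip.state();S2=manip.capture("scene");x,y,k2=265,190,8
w=cv2.resize(S2[y:y+70,x:x+40],None,fx=k2,fy=k2,interpolation=0);w=np.clip(w.astype(int)*2,0,255).astype(np.uint8)
dot(w,np.array(s["ee_pos"]),Ro.from_rotvec(s["ee_rot"]).as_matrix(),x,y,k2)
cv2.imwrite("pics/d.png",np.hstack([v,w]))
E
```

```text
(no output)
```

View pics/d.png

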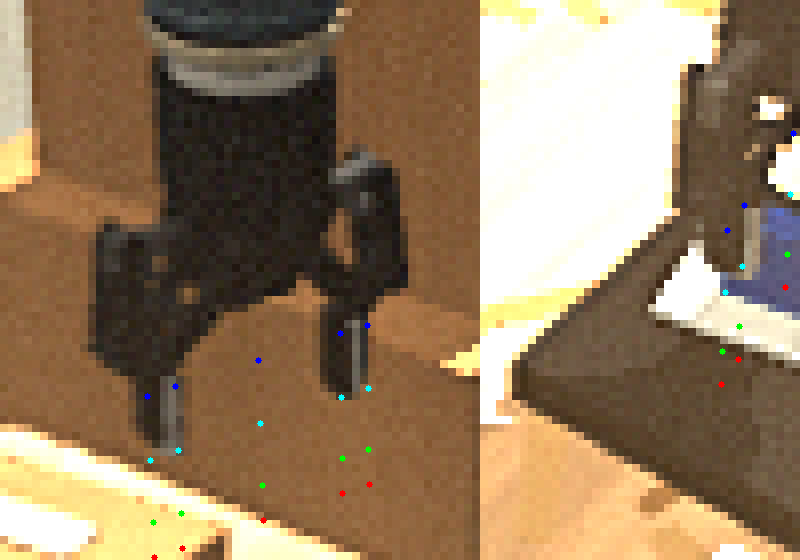

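The fingertips appear about 35 mm higher than the tool data implies. I'll close the jaws partway to 30 mm and check before gripping.

Call:
{"name": "send_rows", "arguments": {
  "moves": "0.0015 0.0015 0.0005 0 0 0;0.0015 0.0015 0.0005 0 0 0;0.0015 0.0015 0.0005 0 0 0;0.0015 0.0015 0.0005 0 0 0;0.0015 0.0015 0.0005 0 0 0",
  "jaw": 0.3
}}

```text
clock: 2.5
ee_pos: [0.6221, 0.1905, 0.0506]
ee_rot: [-0.311, 3.125, -0.002]
wrist_force: [-0.3, 0.4, 0.4]
gripper_width: 0.0298
```

```bash
cat >> h.py <<'E'
def pic(name,x,y,w,h,k,hw,off=0.0,gain=2):
    s=manip.state();S2=manip.capture("scene");p=np.array(s["ee_pos"]);R=Ro.from_rotvec(s["ee_rot"]).as_matrix()
    v=np.clip(cv2.resize(S2[y:y+h,x:x+w],None,fx=k,fy=k,interpolation=0).astype(int)*gain,0,255).astype(np.uint8)
    for yy in(-hw,0,hw):
        for z,c in((-.06,(255,0,0)),(-.03,(255,255,0)),(0,(0,255,0)),(.017,(0,0,255))):
            q=((proj("scene",p+R@[0,yy,z])[0]-[x,y]+.5)*k).astype(int);cv2.circle(v,tuple(map(int,q)),3,c,-1)
    cv2.imwrite(f"pics/{name}.png",v)
E
python3 - <<'E'
from h import *
st();pic("d2",255,180,80,70,8,.015)
E
```

```text
t 2.5 p [0.6221 0.1905 0.0506] x-yaw 11.37 xslope 0.08 yroll -0.08 w 0.0298 F [-0.34  0.41  0.35] Ftool [ 0.25  0.47 -0.35] Mtool [ 0.015 -0.004 -0.033] q [ 0.23  0.72  1.49 -0.    0.93 -1.54]
```

View pics/d2.png

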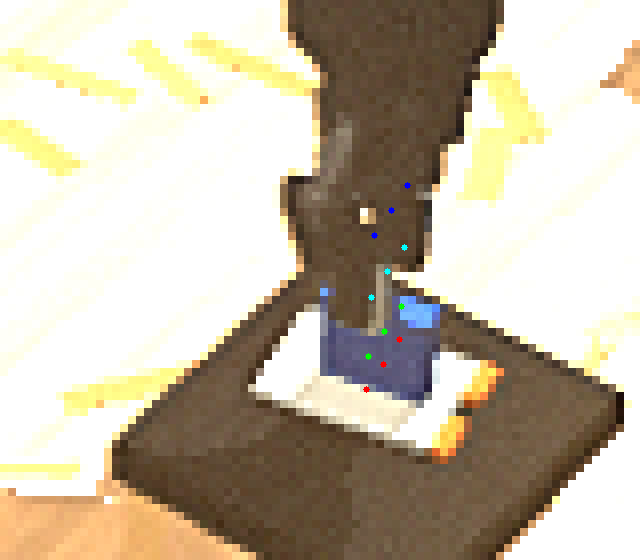

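The tips sit at about z = 0.062, well above the plate. I'll go down another 18 mm slowly and watch the force.

Call:
{"name": "send_rows", "arguments": {
  "moves": "0 0 0.004 0 0 0;0 0 0.008 0 0 0;0 0 0.010 0 0 0;0 0 0.010 0 0 0"
}}

```text
clock: 2.95
ee_pos: [0.6218, 0.1904, 0.04]
ee_rot: [-0.311, 3.126, -0.002]
wrist_force: [-0.6, -0.2, -0.2]
gripper_width: 0.0298
```

Call:
{"name": "send_rows", "arguments": {
  "moves": "0 0 0.004 0 0 0;0 0 0.008 0 0 0;0 0 0.008 0 0 0"
}}

```text
clock: 3.25
ee_pos: [0.6215, 0.1903, 0.0312]
ee_rot: [0.311, -3.126, 0.002]
wrist_force: [-0.5, -0.8, 0.5]
gripper_width: 0.0303
```

```bash
python3 - <<'E'
from h import *
st();pic("d3",255,180,80,70,8,.015)
E
```

```text
t 3.25 p [0.6215 0.1903 0.0312] x-yaw 11.37 xslope -0.04 yroll -0.09 w 0.0303 F [-0.47 -0.84  0.49] Ftool [ 0.63 -0.73 -0.49] Mtool [-0.022  0.001 -0.029] q [ 0.23  0.74  1.49 -0.    0.9  -1.54]
```

View pics/d3.png

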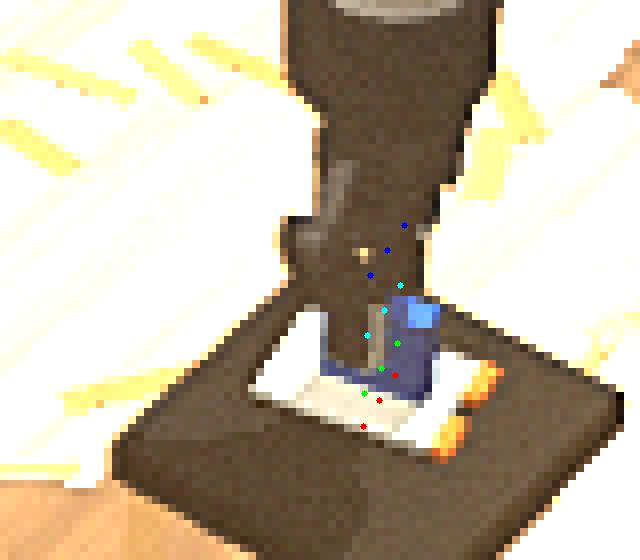

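Call:
{"name": "send_rows", "arguments": {
  "moves": "0 0 0 0 0 0;0 0 0 0 0 0;0 0 0 0 0 0;0 0 0 0 0 0;0 0 0 0 0 0",
  "jaw": 1,
  "force": 60
}}

```text
clock: 3.8
ee_pos: [0.6218, 0.1904, 0.0317]
ee_rot: [-0.311, 3.126, -0.002]
wrist_force: [0.2, -0.0, 0.9]
gripper_width: 0.0122
```

```bash
python3 - <<'E'
from h import *
st();pic("d4",255,180,80,70,8,.007)
E
```

```text
t 3.8 p [0.6218 0.1904 0.0317] x-yaw 11.37 xslope 0.0 yroll -0.08 w 0.0122 F [ 0.22 -0.03  0.91] Ftool [-0.21 -0.08 -0.91] Mtool [-0.091 -0.002  0.065] q [ 0.23  0.74  1.49 -0.    0.9  -1.54]
```

View pics/d4.png

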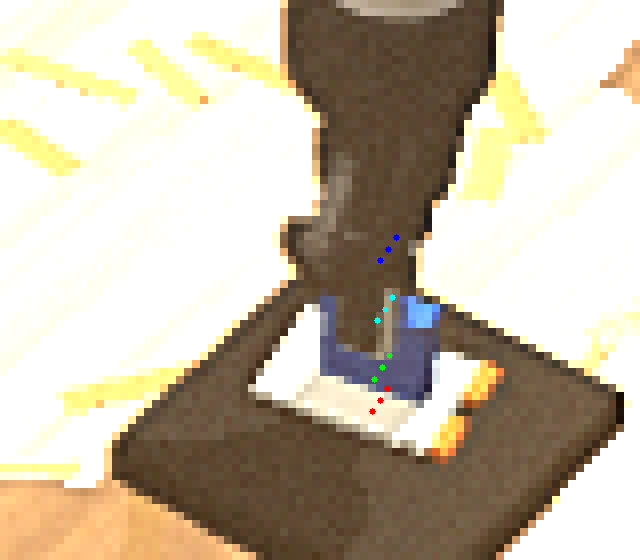

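Call:
{"name": "send_rows", "arguments": {
  "moves": "0 0 -0.02 0 0 0;0 0 -0.05 0 0 0;0 0 -0.09 0 0 0;0 0 -0.13 0 0 0;0 0 -0.15 0 0 0;0 0 -0.15 0 0 0;0 0 -0.15 0 0 0"
}}

```text
clock: 4.55
ee_pos: [0.6212, 0.1904, 0.1807]
ee_rot: [0.311, -3.125, 0.003]
wrist_force: [-0.3, -0.2, -2.2]
gripper_width: 0.0125
```

```bash
python3 - <<'E'
from h import *
st();pic("d5",240,140,90,70,8,.007)
for z in(.2,.18):plan([.631,-.1616,z],Rt(-9.8,11.2)[0])
E
```

```text
t 4.55 p [0.6212 0.1904 0.1807] x-yaw 11.37 xslope -0.07 yroll -0.09 w 0.0125 F [-0.33 -0.25 -2.2 ] Ftool [ 0.37 -0.17  2.2 ] Mtool [ 0.01  -0.008  0.046] q [ 0.23  0.56  1.4  -0.    1.17 -1.54]
row [ 0.0595 -0.3471 -0.0194] [ 0.0434 -0.249   0.4692] | |d| 0.353
row [ 0.0594 -0.3471  0.0006] [ 0.0434 -0.249   0.4692] | |d| 0.352
```

View pics/d5.png

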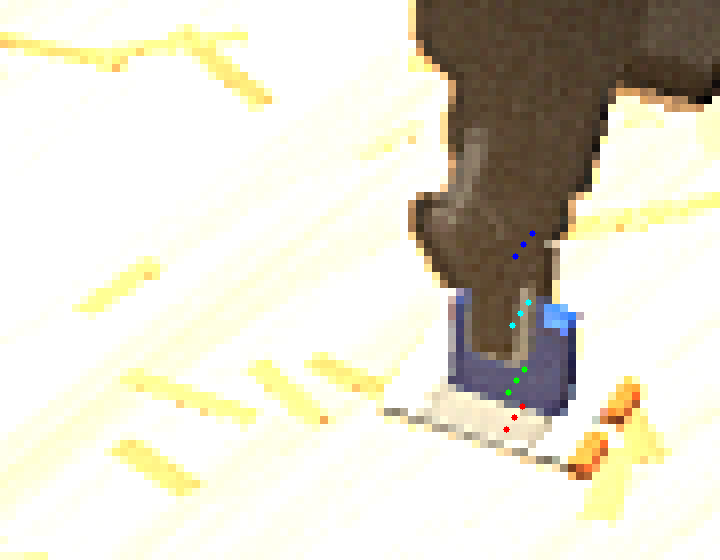

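Call:
{"name": "send_rows", "arguments": {
  "moves": "0.06 -0.347 0 0 0 0.47;0.06 -0.347 0 0 0 0.47;0.06 -0.347 0 0 0 0.47;0.06 -0.347 0 0 0 0.47;0.06 -0.347 0 0 0 0.47;0.06 -0.347 0 0 0 0.47;0.06 -0.347 0 0 0 0.47;0.06 -0.347 0 0 0 0.47;0.06 -0.347 0 0 0 0.47;0.06 -0.347 0 0 0 0.47"
}}

```text
clock: 5.6
ee_pos: [0.63, -0.1606, 0.1793]
ee_rot: [-0.267, -3.126, 0.002]
wrist_force: [0.6, 0.4, -1.8]
gripper_width: 0.0124
```

```bash
python3 - <<'E'
from h import *
st();pic("e1",180,210,100,75,8,.007,gain=1.5)
plan([.631,-.1616,.18],Rt(-9.8,11.2)[0])
E
```

```text
t 5.6 p [ 0.63   -0.1606  0.1793] x-yaw -9.75 xslope -0.23 yroll -0.1 w 0.0124 F [ 0.57  0.43 -1.84] Ftool [-0.5   0.52  1.83] Mtool [ 0.005 -0.013  0.013] q [-0.32  0.57  1.4  -0.    1.18 -1.72]
row [-0.001  -0.0012 -0.0004] [-0.0023 -0.2533  0.0022] | |d| 0.002
```

View pics/e1.png

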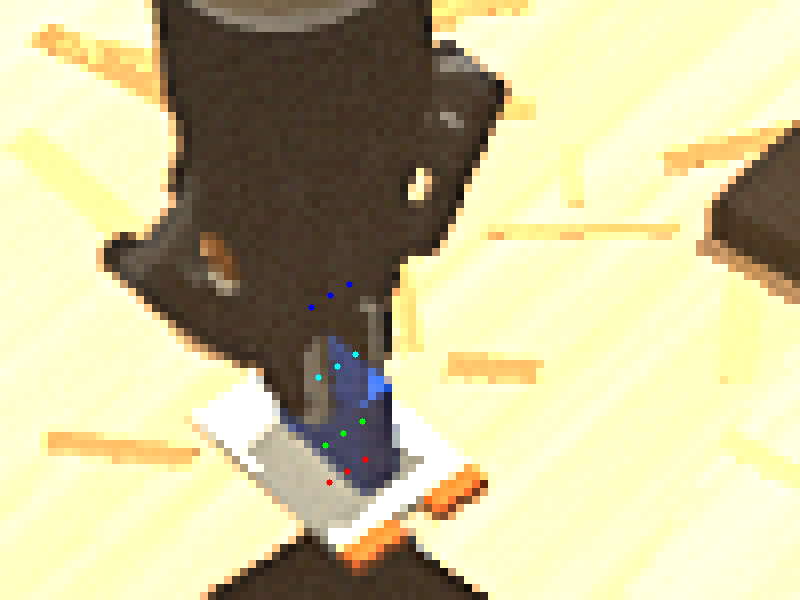

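```bash
python3 - <<'E'
from h import *
S=manip.capture("scene");cv2.imwrite("pics/e1raw.png",S)
v=cv2.resize(S[252:286,198:246],None,fx=16,fy=16,interpolation=cv2.INTER_NEAREST)
# predicted outline, plate top with slide at tcp xy
s=manip.state();p=np.array(s["ee_pos"]);Ri=Rt(-9.75,0)[1]
for z,c in((-.0117+.006,(0,255,0)),(-.0117,(0,0,255))):
    X=[p+[0,0,z]+Ri@np.array([a,b,0]) for a,b in((.04,.025),(.04,-.025),(-.04,-.025),(-.04,.025))]
    q=((proj("scene",X)-[198,252]+.5)*16).astype(int);cv2.polylines(v,[q],True,c,1);print(q.tolist())
X=[p+[0,0,-.0117+.046]+Ri@np.array([a,b,0]) for a,b in((.022,.007),(.022,-.007),(-.022,-.007),(-.022,.007))]
q=((proj("scene",X)-[198,252]+.5)*16).astype(int);cv2.polylines(v,[q],True,(255,0,255),1)
cv2.imwrite("pics/e2.png",v)
E
```

```text
[[704, 280], [442, 455], [110, 154], [370, -9]]
[[706, 306], [445, 481], [114, 181], [373, 17]]
```

View pics/e2.png

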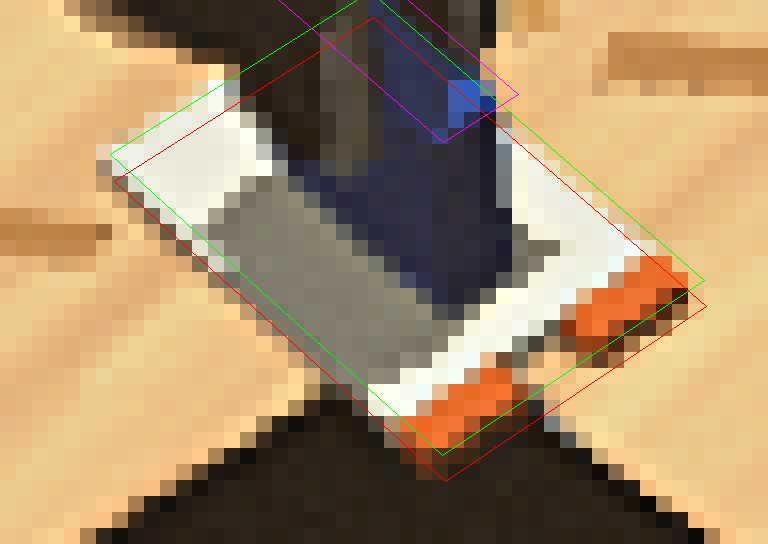

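Call:
{"name": "send_rows", "arguments": {
  "moves": "0.001 0 0 0 -0.12 0;0.001 0 0 0 -0.253 0;0.001 0 0 0 -0.253 0;0.001 0 0 0 -0.253 0;0.001 0 0 0 -0.253 0"
}}

```text
clock: 6.2
ee_pos: [0.63, -0.1597, 0.1803]
ee_rot: [0.248, 2.937, -0.027]
wrist_force: [-0.5, 0.3, -2.2]
gripper_width: 0.0123
```

```bash
cat >> h.py <<'E'
def over(name,off=(0,0,.0117),x=195,y=252,w=50,h=36,k=16):
    S=manip.capture("scene");v=cv2.resize(S[y:y+h,x:x+w],None,fx=k,fy=k,interpolation=cv2.INTER_NEAREST)
    s=manip.state();p=np.array(s["ee_pos"]);R=Ro.from_rotvec(s["ee_rot"]).as_matrix();Ri=np.c_[-R[:,0],R[:,1],-R[:,2]]
    o=p+R@np.array(off)
    for z,c in((.006,(0,255,0)),(0,(0,0,255))):
        X=[o+Ri@np.array([a,b,z]) for a,b in((.04,.025),(.04,-.025),(-.04,-.025),(-.04,.025))]
        q=((proj("scene",X)-[x,y]+.5)*k).astype(int);cv2.polylines(v,[q],True,c,1)
    cv2.imwrite(f"pics/{name}.png",v)
E
python3 - <<'E'
from h import *
st();over("f1")
E
```

```text
t 6.2 p [ 0.63   -0.1597  0.1803] x-yaw -9.63 xslope 11.15 yroll -0.12 w 0.0123 F [-0.54  0.34 -2.24] Ftool [1.01 0.24 2.08] Mtool [ 0.006  0.172 -0.013] q [-0.33  0.47  1.57  0.04  0.91 -1.76]
```

View pics/f1.png

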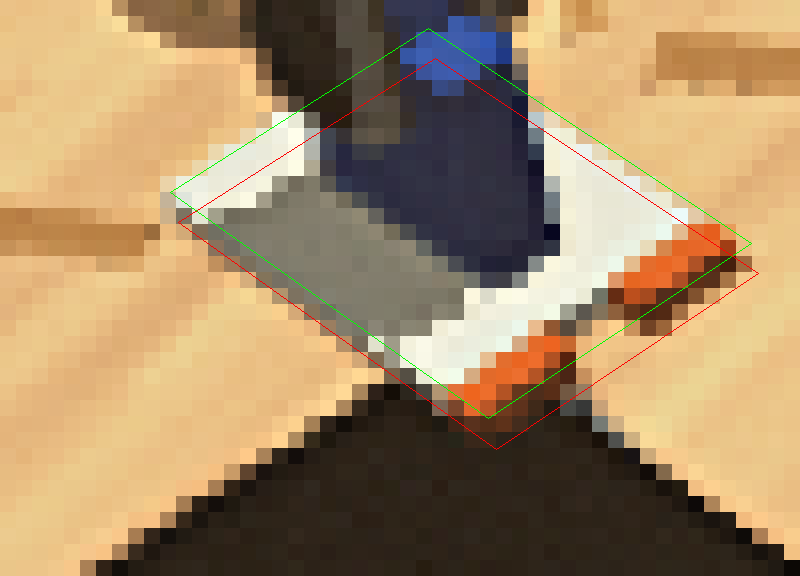

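```bash
cat >> h.py <<'E'
QS=np.array([[252.84,292.4],[226.42,310.72],[197.46,288.85],[223.25,272.2]]);QT=np.array([[351.71,175.11],[373.47,178.9],[367.92,212.44],[345.84,208.82]])
def padview(n,q,cz,yaw,slope):
    """corner rays onto the sloping plane through height cz at (0.631,-0.162)"""
    Ri=Rt(yaw,slope)[1];nn=Ri[:,2];p0=np.array([.631,-.162,cz]);o,D=ray(n,q)
    X=o+D*(((p0-o)@nn)/(D@nn))[:,None];L=(X-X.mean(0))@Ri
    e=[np.linalg.norm(X[i]-X[i-1]).round(4) for i in range(4)]
    ux=X[0]+X[1]-X[2]-X[3];return X.mean(0),e,np.degrees(np.arctan2(ux[1],ux[0]))
E
python3 - <<'E'
from h import *
for z,sl in((.0786,11.2),(.0786,13),(.0786,9.5),(.082,11.2),(.076,11.2)):
    for n,q in(("scene",QS),("top",QT)):
        c,e,y=padview(n,q,z,-9.8,sl);print(z,sl,n,c.round(4),e,y.round(2))
E
```

```text
0.0786 11.2 scene [ 0.6298 -0.1623  0.0784] [np.float64(0.1209), np.float64(0.0837), np.float64(0.121), np.float64(0.0839)] -9.01
0.0786 11.2 top [ 0.6316 -0.1606  0.0787] [np.float64(0.1191), np.float64(0.0766), np.float64(0.1182), np.float64(0.0777)] -10.69
0.0786 13 scene [ 0.6296 -0.1623  0.0783] [np.float64(0.1249), np.float64(0.0835), np.float64(0.125), np.float64(0.084)] -10.01
0.0786 13 top [ 0.6315 -0.1606  0.0787] [np.float64(0.119), np.float64(0.0766), np.float64(0.1182), np.float64(0.0778)] -10.46
0.0786 9.5 scene [ 0.6299 -0.1624  0.0784] [np.float64(0.1175), np.float64(0.0839), np.float64(0.1176), np.float64(0.0837)] -8.08
0.0786 9.5 top [ 0.6317 -0.1606  0.0787] [np.float64(0.1193), np.float64(0.0767), np.float64(0.1184), np.float64(0.0776)] -10.9
0.082 11.2 scene [ 0.632  -0.1645  0.0823] [np.float64(0.1205), np.float64(0.0834), np.float64(0.1205), np.float64(0.0835)] -9.01
0.082 11.2 top [ 0.6309 -0.1601  0.0819] [np.float64(0.1189), np.float64(0.0765), np.float64(0.118), np.float64(0.0776)] -10.69
0.076 11.2 scene [ 0.628  -0.1606  0.0754] [np.float64(0.1213), np.float64(0.084), np.float64(0.1213), np.float64(0.0841)] -9.01
0.076 11.2 top [ 0.6321 -0.161   0.0762] [np.float64(0.1193), np.float64(0.0767), np.float64(0.1184), np.float64(0.0778)] -10.69
```

```bash
python3 - <<'E'
from h import *
st();R,Ri=Rt(-9.85,11.2);c=np.array([.631,-.1615,.0786]);print(c+Ri[:,2]*.0237)
plan(c+Ri[:,2]*(.0117+.012),R)
E
```

```text
t 6.25 p [ 0.63   -0.1598  0.1801] x-yaw -9.64 xslope 11.16 yroll -0.12 w 0.0127 F [ 0.21 -0.25 -2.56] Ftool [ 0.25 -0.21  2.56] Mtool [-0.039  0.166  0.012] q [-0.33  0.47  1.57  0.04  0.91 -1.76]
[ 0.6264645  -0.16071251  0.10184864]
row [ 0.0184 -0.0013  0.0761] [-0.0018 -0.0009  0.0047] | |d| 0.078
```

Call:
{"name": "send_rows", "arguments": {
  "moves": "0.010 -0.001 0.035 0 0 0.005;0.018 -0.0015 0.065 0 0 0.005;0.0185 -0.0015 0.076 -0.002 -0.001 0.005;0.0185 -0.0015 0.076 -0.002 -0.001 0.005;0.0185 -0.0015 0.076 -0.002 -0.001 0.005;0.0185 -0.0015 0.076 -0.002 -0.001 0.005"
}}

```text
clock: 6.85
ee_pos: [0.6274, -0.1612, 0.1037]
ee_rot: [0.253, 2.933, -0.026]
wrist_force: [-0.4, -0.2, -1.0]
gripper_width: 0.0125
```

```bash
python3 - <<'E'
from h import *
st();R,Ri=Rt(-9.85,11.2);c=np.array([.631,-.1615,.0786])
plan(c+Ri[:,2]*(.0117+.012),R)
over("f2",x=190,y=258,w=72,h=56,k=11)
for i in range(3):
    manip.capture("top");st()
E
```

```text
t 6.85 p [ 0.6274 -0.1612  0.1037] x-yaw -9.86 xslope 11.35 yroll -0.02 w 0.0125 F [-0.44 -0.2  -0.97] Ftool [ 0.58 -0.27  0.87] Mtool [-0.01   0.162 -0.007] q [-0.34  0.56  1.64  0.05  0.75 -1.77]
row [0.0014 0.0003 0.0017] [-0.0004  0.0033 -0.0001] | |d| 0.002
t 6.95 p [ 0.6271 -0.1611  0.1034] x-yaw -9.86 xslope 11.32 yroll -0.01 w 0.0124 F [-0.51 -0.44 -2.11] Ftool [ 0.84 -0.52  1.99] Mtool [0.016 0.132 0.011] q [-0.34  0.56  1.64  0.05  0.75 -1.77]
t 7.0 p [ 0.6269 -0.1611  0.1031] x-yaw -9.86 xslope 11.3 yroll -0.01 w 0.0122 F [-0.56  0.74 -1.25] Ftool [0.91 0.63 1.1 ] Mtool [0.023 0.198 0.004] q [-0.34  0.56  1.64  0.05  0.75 -1.77]
t 7.05 p [ 0.6267 -0.161   0.1029] x-yaw -9.86 xslope 11.28 yroll -0.0 w 0.0125 F [-0.75 -0.38 -1.6 ] Ftool [ 0.97 -0.5   1.43] Mtool [-0.01   0.162 -0.007] q [-0.34  0.56  1.64  0.05  0.75 -1.77]
```

View pics/f2.png

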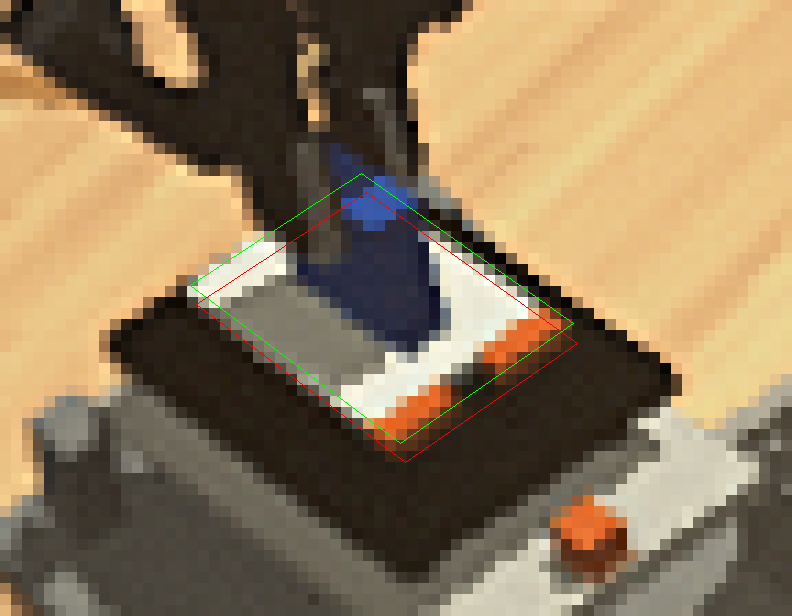

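Call:
{"name": "send_rows", "arguments": {
  "moves": "0 0 0.003 0 0 0;0 0 0.006 0 0 0;0 0 0.007 0 0 0;0 0 0.007 0 0 0"
}}

```text
clock: 7.45
ee_pos: [0.6279, -0.1612, 0.0956]
ee_rot: [0.253, 2.935, -0.025]
wrist_force: [0.0, -1.3, -2.1]
gripper_width: 0.0122
```

```bash
cat >> h.py <<'E'
def avg(n=4):
    F=[];M=[]
    for i in range(n):
        manip.capture("top");s=manip.state();R0=Ro.from_rotvec(s["ee_rot"]).as_matrix();F.append(R0.T@s["wrist_force"]);M.append(R0.T@s["torque"])
    c=np.array([.631,-.1615,.0786]);Ri=Rt(-9.85,11.2)[1];p=np.array(s["ee_pos"])+R0@[0,0,.0117]
    print("Fm",np.mean(F,0).round(2),"Mm",np.mean(M,0).round(3),"slide in pad frame mm",((p-c)@Ri*1000).round(2));st()
E
python3 -c "
from h import *
avg(2)"
```

```text
Fm [0.66 0.33 1.5 ] Mm [-0.014  0.204 -0.017] slide in pad frame mm [ 0.49 -0.24  5.86]
t 7.55 p [ 0.6281 -0.1612  0.0959] x-yaw -9.86 xslope 11.27 yroll -0.0 w 0.0123 F [-0.34  0.48 -1.46] Ftool [0.7  0.42 1.35] Mtool [-0.028  0.178 -0.052] q [-0.34  0.57  1.64  0.05  0.74 -1.77]
```

Call:
{"name": "send_rows", "arguments": {
  "moves": "0 0 0.0015 0 0 0;0 0 0.003 0 0 0;0 0 0.003 0 0 0"
}}

```text
clock: 7.85
ee_pos: [0.6288, -0.1613, 0.0932]
ee_rot: [0.253, 2.934, -0.025]
wrist_force: [-1.8, 0.9, 2.7]
gripper_width: 0.0127
```

Call:
{"name": "send_rows", "arguments": {
  "moves": "0 0 0.0015 0 0 0;0 0 0.0015 0 0 0;0 0 0.0015 0 0 0"
}}

```text
clock: 8.15
ee_pos: [0.6291, -0.1614, 0.0918]
ee_rot: [0.253, 2.934, -0.025]
wrist_force: [-3.6, 0.6, 3.1]
gripper_width: 0.0125
```

```bash
python3 -c "
from h import *
avg(3)"
```

```text
Fm [ 2.3   0.79 -3.06] Mm [-0.017  0.299  0.009] slide in pad frame mm [ 0.71 -0.22  1.6 ]
t 8.3 p [ 0.6291 -0.1614  0.0918] x-yaw -9.86 xslope 11.3 yroll -0.0 w 0.0125 F [-2.31  1.94  1.96] Ftool [ 2.18  1.51 -2.44] Mtool [-0.036  0.33   0.08 ] q [-0.34  0.58  1.64  0.05  0.73 -1.77]
```

Contact came about 3 mm above the nominal height. I'll press about 1 mm more, then vary the tilt by ±1.5° and watch the moment.

Call:
{"name": "send_rows", "arguments": {
  "moves": "0 0 0.001 0 0 0;0 0 0.001 0 0 0"
}}

```text
clock: 8.5
ee_pos: [0.6293, -0.1614, 0.0908]
ee_rot: [0.253, 2.934, -0.025]
wrist_force: [-2.7, 1.9, 4.6]
gripper_width: 0.013
```

```bash
python3 -c "
from h import *
avg(4)"
```

```text
Fm [ 2.76  0.55 -5.15] Mm [-0.053  0.325  0.004] slide in pad frame mm [ 0.77 -0.24  0.63]
t 8.7 p [ 0.6293 -0.1615  0.0908] x-yaw -9.86 xslope 11.3 yroll -0.0 w 0.0124 F [-3.12  1.77  4.98] Ftool [ 2.33  1.21 -5.54] Mtool [-0.033  0.345 -0.014] q [-0.34  0.58  1.64  0.05  0.73 -1.77]
```

Call:
{"name": "send_rows", "arguments": {
  "moves": "0 0 0 0 -0.033 0;0 0 0 0 -0.033 0;0 0 0 0 -0.033 0"
}}

```text
clock: 9.0
ee_pos: [0.6292, -0.1614, 0.0909]
ee_rot: [0.251, 2.909, -0.028]
wrist_force: [-2.7, 1.6, 3.0]
gripper_width: 0.0122
```

```bash
python3 -c "
from h import *
avg(4)"
```

```text
Fm [ 2.93  0.5  -3.82] Mm [0.017 0.393 0.024] slide in pad frame mm [ 1.01 -0.25  0.56]
t 9.2 p [ 0.6293 -0.1614  0.0908] x-yaw -9.86 xslope 12.76 yroll -0.0 w 0.0127 F [-4.26  0.62  3.73] Ftool [ 3.37 -0.12 -4.59] Mtool [-0.007  0.4    0.022] q [-0.34  0.57  1.66  0.06  0.69 -1.78]
```

Call:
{"name": "send_rows", "arguments": {
  "moves": "0 0 0 0 0.066 0;0 0 0 0 0.066 0;0 0 0 0 0.066 0"
}}

```text
clock: 9.5
ee_pos: [0.6301, -0.1618, 0.0912]
ee_rot: [0.255, 2.959, -0.023]
wrist_force: [-1.2, 0.8, 5.7]
gripper_width: 0.0125
```

```bash
python3 -c "
from h import *
avg(4)"
```

```text
Fm [ 0.68 -0.2  -5.64] Mm [ 0.125 -0.081 -0.012] slide in pad frame mm [ 1.35 -0.43  0.98]
t 9.7 p [ 0.6301 -0.1618  0.0914] x-yaw -9.86 xslope 9.9 yroll -0.03 w 0.0126 F [-0.74  0.94  5.21] Ftool [-0.02  0.8  -5.29] Mtool [ 0.157 -0.087  0.023] q [-0.33  0.59  1.61  0.04  0.76 -1.76]
```

The uphill edge touches first at all three tilts, so the true slope is steeper than 12.8°. I'll tilt further.

Call:
{"name": "send_rows", "arguments": {
  "moves": "0 0 0 0 -0.05 0;0 0 0 0 -0.098 0;0 0 0 0 -0.098 0;0 0 0 0 -0.098 0"
}}

```text
clock: 10.1
ee_pos: [0.6298, -0.1617, 0.0913]
ee_rot: [0.249, 2.884, -0.032]
wrist_force: [-3.4, 1.3, 2.4]
gripper_width: 0.0125
```

```bash
python3 -c "
from h import *
avg(4)"
```

```text
Fm [ 3.2   0.34 -2.99] Mm [0.027 0.576 0.013] slide in pad frame mm [ 2.06 -0.41  0.81]
t 10.3 p [ 0.6299 -0.1617  0.0911] x-yaw -9.85 xslope 14.24 yroll -0.02 w 0.0125 F [-3.84  0.08  2.4 ] Ftool [ 3.09 -0.58 -3.26] Mtool [ 0.023  0.597 -0.008] q [-0.34  0.57  1.68  0.07  0.66 -1.79]
```

Call:
{"name": "send_rows", "arguments": {
  "moves": "0 0 0 0 -0.033 0;0 0 0 0 -0.033 0;0 0 0 0 -0.033 0"
}}

```text
clock: 10.6
ee_pos: [0.6301, -0.1617, 0.0913]
ee_rot: [0.246, 2.858, -0.035]
wrist_force: [-0.8, 1.0, 3.3]
gripper_width: 0.0126
```

```bash
python3 -c "
from h import *
avg(4);over('f3',x=190,y=258,w=72,h=56,k=11)"
```

```text
Fm [ 0.62  0.65 -3.49] Mm [-0.02   0.459  0.005] slide in pad frame mm [ 2.58 -0.39  0.89]
t 10.8 p [ 0.6301 -0.1617  0.0912] x-yaw -9.85 xslope 15.72 yroll -0.02 w 0.0125 F [-1.34  0.61  3.89] Ftool [ 0.32  0.37 -4.13] Mtool [-0.024  0.422  0.035] q [-0.34  0.56  1.7   0.08  0.62 -1.8 ]
```

View pics/f3.png

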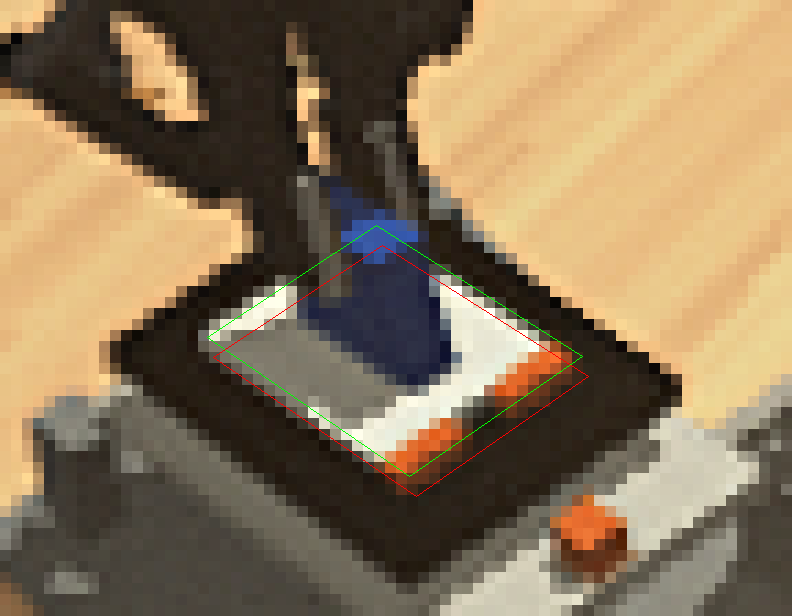

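```bash
python3 - <<'E'
from h import *
for sl in(13.5,14.4):
    for n,q in(("scene",QS),("top",QT)):
        c,e,y=padview(n,q,.081,-10.2,sl);print(sl,n,c.round(4),e,y.round(2))
st();R,Ri=Rt(-10.2,14.4);c=np.array([.6314,-.1621,.081])
print("slide rel",((np.array(manip.state()["ee_pos"])+Ro.from_rotvec(manip.state()["ee_rot"]).as_matrix()@[0,0,.0117]-c)@Ri*1000).round(2))
plan(c+Ri[:,2]*(.0117+.004),R);print(c+Ri[:,2]*(.0117+.004))
# orange mark: rays
S=cv2.imread("pics/scene0.png");T=cv2.imread("pics/top0.png")
m=c+Ri@[.074,0,-.010];print("mark pred px",proj("scene",m),proj("top",m))
E
```

```text
13.5 scene [ 0.6312 -0.1639  0.0811] [np.float64(0.1258), np.float64(0.0833), np.float64(0.1258), np.float64(0.0839)] -10.29
13.5 top [ 0.631  -0.1602  0.0809] [np.float64(0.1189), np.float64(0.0764), np.float64(0.118), np.float64(0.0777)] -10.4
14.4 scene [ 0.6312 -0.1638  0.0811] [np.float64(0.128), np.float64(0.0832), np.float64(0.128), np.float64(0.084)] -10.8
14.4 top [ 0.631  -0.1602  0.0809] [np.float64(0.1189), np.float64(0.0764), np.float64(0.118), np.float64(0.0778)] -10.28
t 10.85 p [ 0.6301 -0.1617  0.0912] x-yaw -9.85 xslope 15.72 yroll -0.02 w 0.0124 F [-0.66  0.85  3.28] Ftool [-0.12  0.72 -3.37] Mtool [-0.015  0.411  0.018] q [-0.34  0.56  1.7   0.08  0.62 -1.8 ]
slide rel [ 1.51  0.15 -1.47]
row [ 0.0011 -0.0001 -0.0055] [0.0015 0.0294 0.0074] | |d| 0.006
[ 0.62755728 -0.16140858  0.09620676]
mark pred px [[243.90461146 305.68192089]] [[363.44218716 172.6643136 ]]
```

Call:
{"name": "send_rows", "arguments": {
  "moves": "0 0 -0.0035 0 0 0;0.001 0 -0.0055 0.0015 0.029 0.0075;0.001 0 -0.0055 0.0015 0.029 0.0075;0.001 0 -0.0055 0.0015 0.029 0.0075"
}}

```text
clock: 11.25
ee_pos: [0.6276, -0.1613, 0.096]
ee_rot: [0.257, 2.879, -0.032]
wrist_force: [0.0, 0.4, -1.7]
gripper_width: 0.0126
```

```bash
sed -i 's/c=np.array(\[.631,-.1615,.0786\]);Ri=Rt(-9.85,11.2)/c=np.array([.6314,-.1621,.081]);Ri=Rt(-10.2,14.4)/' h.py; python3 -c "
from h import *
avg(6);plan(np.array([.6314,-.1621,.081])+Rt(-10.2,14.4)[1][:,2]*.0147,Rt(-10.2,14.4)[0])"
```

```text
Fm [ 0.63 -0.28  1.96] Mm [-0.009  0.219 -0.008] slide in pad frame mm [0.04 0.12 3.92]
t 11.55 p [ 0.6276 -0.1613  0.0961] x-yaw -10.2 xslope 14.42 yroll 0.0 w 0.0125 F [ 1.42 -0.6  -2.27] Ftool [-0.9  -0.34  2.57] Mtool [ 0.014  0.216 -0.02 ] q [-0.34  0.56  1.68  0.07  0.66 -1.78]
row [ 0.     -0.0001  0.0009] [0.0001 0.0004 0.    ] | |d| 0.001
```

Call:
{"name": "send_rows", "arguments": {
  "moves": "0 0 0.0015 0 0 0;0 0 0.003 0 0 0;0 0 0.0045 0 0 0;0 0 0.006 0 0 0;0 0 0.006 0 0 0"
}}

```text
clock: 12.05
ee_pos: [0.629, -0.1615, 0.0903]
ee_rot: [0.257, 2.88, -0.032]
wrist_force: [-2.5, 1.5, 2.6]
gripper_width: 0.0126
```

```bash
python3 -c "
from h import *
avg(6)"
```

```text
Fm [ 2.46  1.22 -3.52] Mm [-0.079  0.53   0.027] slide in pad frame mm [-0.    0.12 -1.99]
t 12.35 p [ 0.629  -0.1616  0.0904] x-yaw -10.2 xslope 14.42 yroll 0.0 w 0.0128 F [-2.96  2.15  2.48] Ftool [ 2.58  1.59 -3.22] Mtool [-0.105  0.544  0.068] q [-0.34  0.57  1.68  0.07  0.65 -1.78]
```

Call:
{"name": "send_rows", "arguments": {
  "moves": "0 0 0 0.011 0 0;0 0 0 0.011 0 0;0 0 0 0.011 0 0"
}}

```text
clock: 12.65
ee_pos: [0.629, -0.1616, 0.0904]
ee_rot: [0.258, 2.88, -0.045]
wrist_force: [-2.6, 0.7, 3.3]
gripper_width: 0.0122
```

```bash
python3 -c "
from h import *
avg(6)"
```

```text
Fm [ 2.52 -0.04 -3.42] Mm [-0.066  0.515 -0.015] slide in pad frame mm [-0.    0.01 -2.  ]
t 12.95 p [ 0.629  -0.1616  0.0904] x-yaw -10.2 xslope 14.41 yroll -0.48 w 0.0127 F [-3.16  0.29  3.17] Ftool [ 2.28 -0.31 -3.86] Mtool [-0.103  0.495 -0.025] q [-0.34  0.57  1.68  0.05  0.65 -1.77]
```

Call:
{"name": "send_rows", "arguments": {
  "moves": "0 0 0 0.011 0 0;0 0 0 0.011 0 0;0 0 0 0.011 0 0"
}}

```text
clock: 13.25
ee_pos: [0.6291, -0.1615, 0.0904]
ee_rot: [0.26, 2.88, -0.057]
wrist_force: [-2.8, 1.1, 2.1]
gripper_width: 0.0124
```

```bash
python3 -c "
from h import *
avg(6)"
```

```text
Fm [ 2.31  0.83 -3.41] Mm [-0.254  0.473 -0.027] slide in pad frame mm [ 0.02 -0.07 -2.01]
t 13.55 p [ 0.6291 -0.1616  0.0904] x-yaw -10.2 xslope 14.42 yroll -0.95 w 0.0126 F [-2.68  0.69  2.93] Ftool [ 1.94  0.15 -3.53] Mtool [-0.244  0.487 -0.032] q [-0.33  0.57  1.68  0.04  0.64 -1.75]
```

Call:
{"name": "send_rows", "arguments": {
  "moves": "0 0 0 -0.013 -0.009 0;0 0 0 -0.013 -0.009 0;0 0 0 -0.013 -0.009 0"
}}

```text
clock: 13.85
ee_pos: [0.6292, -0.1616, 0.0905]
ee_rot: [0.258, 2.872, -0.043]
wrist_force: [-2.4, 0.8, 3.2]
gripper_width: 0.0124
```

```bash
python3 -c "
from h import *
avg(8)"
```

```text
Fm [ 0.69  0.35 -3.46] Mm [-0.054  0.413  0.034] slide in pad frame mm [ 0.25 -0.   -1.96]
t 14.25 p [ 0.6292 -0.1616  0.0905] x-yaw -10.2 xslope 14.84 yroll -0.39 w 0.0126 F [-0.42 -0.3   2.53] Ftool [-0.3  -0.39 -2.53] Mtool [-0.031  0.34   0.006] q [-0.34  0.56  1.69  0.06  0.64 -1.77]
```

Flush is between 14.4° and 14.8°. I'll lift a little, set 14.55° and re-land in 0.5 mm steps to find the exact zero of the travel.

Call:
{"name": "send_rows", "arguments": {
  "moves": "0.0002 0 -0.0032 0 0.0065 0;0.0002 0 -0.0032 0 0.0065 0;0.0002 0 -0.0032 0 0.0065 0"
}}

```text
clock: 14.55
ee_pos: [0.6279, -0.1613, 0.0932]
ee_rot: [0.258, 2.878, -0.043]
wrist_force: [-0.2, -0.6, -2.4]
gripper_width: 0.0126
```

```bash
python3 -c "
from h import *
avg(4)"
```

```text
Fm [0.63 0.31 1.95] Mm [-0.011  0.207  0.006] slide in pad frame mm [-0.31  0.07  1.01]
t 14.75 p [ 0.628  -0.1613  0.0932] x-yaw -10.19 xslope 14.51 yroll -0.39 w 0.0127 F [-0.24  0.58 -2.42] Ftool [0.94 0.54 2.25] Mtool [-0.041  0.161  0.047] q [-0.34  0.56  1.68  0.05  0.65 -1.77]
```

Call:
{"name": "send_rows", "arguments": {
  "moves": "0 0 0.0005 0 0 0;0 0 0.0005 0 0 0"
}}

```text
clock: 14.95
ee_pos: [0.6281, -0.1614, 0.0927]
ee_rot: [0.258, 2.878, -0.043]
wrist_force: [-1.4, -0.4, 0.8]
gripper_width: 0.0126
```

```bash
python3 -c "
from h import *
avg(4)"
```

```text
Fm [ 1.2   0.1  -0.38] Mm [-0.048  0.292 -0.01 ] slide in pad frame mm [-0.31  0.06  0.58]
t 15.15 p [ 0.6281 -0.1614  0.0928] x-yaw -10.2 xslope 14.51 yroll -0.39 w 0.0126 F [-1.62 -0.32  0.4 ] Ftool [ 1.38 -0.61 -0.77] Mtool [-0.032  0.336 -0.01 ] q [-0.34  0.56  1.68  0.05  0.65 -1.77]
```

Call:
{"name": "send_rows", "arguments": {
  "moves": "0 0 0.0005 0 0 0;0 0 0.0005 0 0 0"
}}

```text
clock: 15.35
ee_pos: [0.6282, -0.1614, 0.0924]
ee_rot: [0.258, 2.878, -0.043]
wrist_force: [-1.0, -0.3, 0.9]
gripper_width: 0.0128
```

```bash
python3 -c "
from h import *
avg(4)"
```

```text
Fm [ 0.47  0.06 -1.57] Mm [-0.056  0.361 -0.006] slide in pad frame mm [-0.31  0.07  0.1 ]
t 15.55 p [ 0.6282 -0.1614  0.0923] x-yaw -10.2 xslope 14.52 yroll -0.39 w 0.0125 F [-0.57 -0.55  1.67] Ftool [ 0.02 -0.66 -1.73] Mtool [-0.081  0.426 -0.018] q [-0.34  0.56  1.68  0.05  0.65 -1.77]
```

Call:
{"name": "send_rows", "arguments": {
  "moves": "0 0 0.0005 0 0 0;0 0 0.0005 0 0 0"
}}

```text
clock: 15.75
ee_pos: [0.6284, -0.1614, 0.0919]
ee_rot: [0.258, 2.878, -0.043]
wrist_force: [-1.6, 0.4, 1.7]
gripper_width: 0.0121
```

```bash
python3 -c "
from h import *
avg(4)"
```

```text
Fm [ 1.03 -0.05 -1.94] Mm [-0.053  0.365 -0.   ] slide in pad frame mm [-0.26  0.07 -0.36]
t 15.95 p [ 0.6284 -0.1614  0.0919] x-yaw -10.2 xslope 14.52 yroll -0.39 w 0.0123 F [-1.39  0.63  1.36] Ftool [ 1.09  0.36 -1.69] Mtool [-0.054  0.346 -0.062] q [-0.34  0.56  1.68  0.05  0.65 -1.77]
```

Call:
{"name": "send_rows", "arguments": {
  "moves": "0 0 0.0005 0 0 0;0 0 0.0005 0 0 0"
}}

```text
clock: 16.15
ee_pos: [0.6285, -0.1614, 0.0914]
ee_rot: [0.258, 2.878, -0.043]
wrist_force: [-1.9, 0.2, 2.0]
gripper_width: 0.0126
```

```bash
python3 -c "
from h import *
avg(4)"
```

```text
Fm [ 1.71  0.15 -2.5 ] Mm [-0.047  0.412 -0.004] slide in pad frame mm [-0.25  0.05 -0.84]
t 16.35 p [ 0.6285 -0.1614  0.0915] x-yaw -10.2 xslope 14.52 yroll -0.39 w 0.0127 F [-2.48  0.62  2.04] Ftool [ 1.96  0.15 -2.61] Mtool [-0.03   0.421  0.034] q [-0.34  0.56  1.68  0.05  0.64 -1.77]
```

Call:
{"name": "send_rows", "arguments": {
  "moves": "0 0 0.001 0 0 0;0 0 0.002 0 0 0;0 0 0.003 0 0 0;0 0 0.0036 0 0 0;0 0 0.0036 0 0 0;0 0 0.0036 0 0 0"
}}

```text
clock: 16.95
ee_pos: [0.6294, -0.1616, 0.088]
ee_rot: [0.258, 2.878, -0.043]
wrist_force: [-4.5, 0.3, 5.0]
gripper_width: 0.0124
```

```bash
python3 -c "
from h import *
avg(6);over('h1',x=190,y=258,w=72,h=56,k=11)"
```

```text
Fm [ 2.98  0.75 -5.86] Mm [-0.121  0.574 -0.011] slide in pad frame mm [-0.27  0.05 -4.42]
t 17.25 p [ 0.6294 -0.1616  0.088 ] x-yaw -10.2 xslope 14.52 yroll -0.39 w 0.0125 F [-4.01  1.26  4.75] Ftool [ 2.84  0.49 -5.65] Mtool [-0.072  0.529 -0.011] q [-0.34  0.57  1.68  0.06  0.64 -1.77]
```

View pics/h1.png

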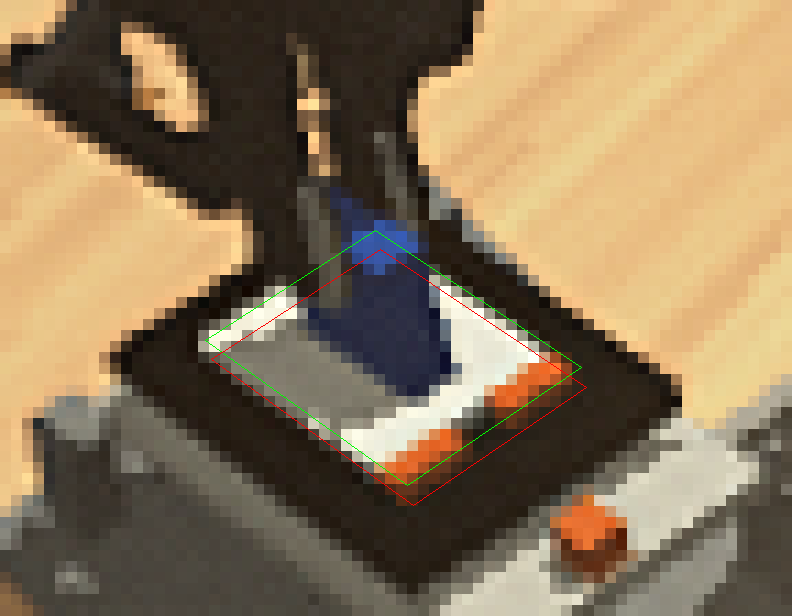

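```bash
python3 - <<'E'
from h import *
S=manip.capture("scene");cv2.imwrite("pics/h2raw.png",S);x,y,w,h,k=190,258,72,56,11
v=cv2.resize(S[y:y+h,x:x+w],None,fx=k,fy=k,interpolation=0)
s=manip.state();p=np.array(s["ee_pos"]);R=Ro.from_rotvec(s["ee_rot"]).as_matrix();Ri=np.c_[-R[:,0],R[:,1],-R[:,2]];o=p+R@[0,0,.0117]
def box(a,b,z):return np.array([o+Ri@np.array([i*a,j*b,z]) for i,j in((1,1),(1,-1),(-1,-1),(-1,1))])
sh=np.array([-.8,-.1])
for q,c in((proj("scene",box(.06,.04,0)),(0,255,255)),(proj("scene",box(.04,.025,.006)),(0,255,0)),(proj("scene",box(.04,.025,0)),(0,0,255)),(proj("scene",[o+Ri@np.array([.074,0,-.010+.005])]),(255,0,0))):
    cv2.polylines(v,[((q+sh-[x,y]+.5)*k).astype(int)],True,c,1 if len(q)>1 else 4)
cv2.imwrite("pics/h2.png",v)
E
```

```text
(no output)
```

View pics/h2.png

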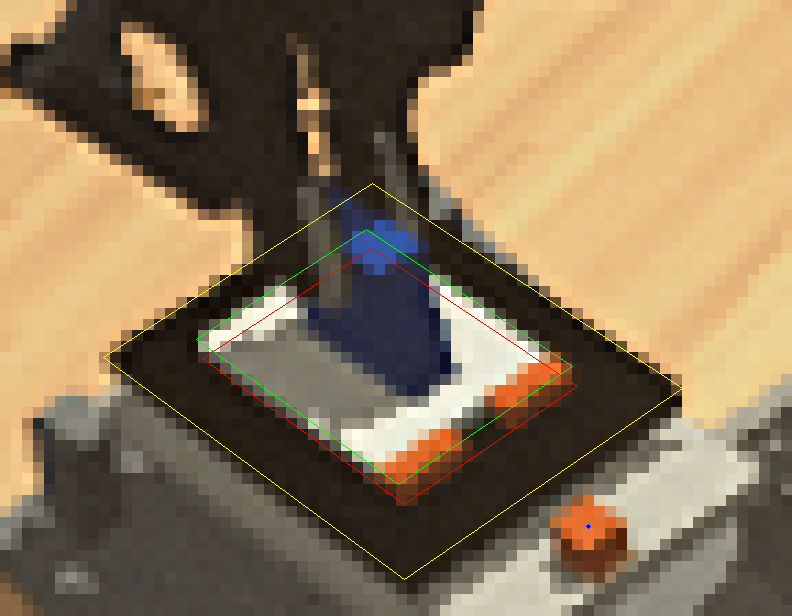

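```bash
python3 -c "
from h import *
avg(2);manip.sign_off()"
```

```text
Fm [ 2.62  0.68 -5.83] Mm [-0.157  0.581  0.002] slide in pad frame mm [-0.26  0.03 -4.44]
t 17.45 p [ 0.6294 -0.1616  0.088 ] x-yaw -10.2 xslope 14.52 yroll -0.39 w 0.0123 F [-4.36  1.66  5.45] Ftool [ 3.07  0.82 -6.43] Mtool [-0.145  0.568  0.036] q [-0.34  0.57  1.68  0.06  0.64 -1.77]
the job is handed in; nothing more can be done
```

I handed the job in at 17.5 s, with the slide still gripped and held pressed on the black face. I picked the slide up by its blue bar, carried it over and turned it in the air so the orange end faces the mark. I found the tilt by feel, set the slide down and pressed to about half travel.

**Last checks**
- **Press depth:** about 5.0 mm, worked out from the height where the face starts to move. The contact force of about 7.8 N fits that, at roughly 3 N plus 1 N per mm.
- **Tilt:** the slope came out at 14.5°. At that tilt the pressure sits near the middle of the slide, and 0.4° either way shifted it towards an edge.
- **Centring:** the slide reads 0.3 mm off my estimated face centre. In the scene picture the slide, face and orange mark line up with the same small shift, so I expect it to be within about 1.5 mm.

**What disagreed**
- **Slope from the cameras:** they gave about 11°, but touching showed it was steeper, so I went by touch.
- **Fingertip height:** the fingertips looked 25–35 mm higher in the pictures than the tool data says. I went 18 mm lower to grip, and the slide held.
- **Side roll:** I set 0.4° of roll from moment readings close to the noise, so it is less certain than the slope.
- **Sideways force:** about 2 N of sideways force remained at the end, which I take to be friction.
- **Rest of the scene:** I did not re-check the adapters or jar in a final picture. No move brought the arm near them.

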